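Load the weight hanger with staggered slots

ROBOT

A 6-joint arm with a two-finger parallel gripper is mounted at the origin on a cart in front of the work surface, level with it; the furniture and walls round the work are solid. World frame = base frame: x ahead of the robot, y to its left, z up, the work surface at z = 0. Lengths are in m, angles in rad, forces in N, time in s.
With the tool pointing down it reaches from about 0.25 to 0.725 m from the base axis. Payload 4 kg.
Tool frame: the origin (TCP) lies midway between the tips of the shut fingers; the grasp point (between the pads) lies 19 mm behind it; z points along the fingers, y is the line along which they close (so a half turn about z gives the same grasp; the last joint's range is limited). The gripper opens to 85 mm and grips with 20 to 120 N. Pads are 22 mm wide; open, the fingers measure 114 mm over their backs; the gripper's body (76 mm by 85 mm) begins 54 mm behind the grasp point. The pads swing forward as they close: fully open they stand 13 mm farther back than shut.
Start: joints at [-1.216, 0.241, 0.005, 1.335, 0, 1.571], TCP at [0.174, -0.469, 0.204] pointing down, gripper open.
Joint ranges: [-2.72, 2.72], [-1.05, 1.87], [-1.09, 1.28], [-1.99, 2.15], [-1.42, 1.44], [-3.14, 3.14]. Speed limits (rad/s): [2.79, 2.79, 3.14, 3.14, 3.14, 3.14].

INTERFACE

Orientations are given as a unit quaternion [x, y, z, w].
In Python, from workcell import monitor, vision, job gives the robot as it stands.
- The arm moves only by the tool move_arm, never from a script. Its argument "moves" is a list that holds one entry, the list of rows, each a list of 5 numbers: the shift along the world's x, y, z in m, then the turn about the world's z in degrees, then the opening in per cent of the stroke, from 0 (shut) to 100 (fully open). In form: [[[x, y, z, turn, gripper], ...]]. A call has 1 to 5 rows; each row is the pose to reach, as a shift and turn from the pose commanded when the call began; what a row does not reach only later rows make up. A row lasts 1/8 s, in which the tool goes at most 62.5 mm and 10.7 degrees, less where a joint would pass 70% of its speed; a pose out of reach is approached as far as the arm can. A call with a gripper value outside its range is refused whole. The fingers move at their own pace and stop on an object; the grip force is fixed at half the most. Time passes only in rows, so rows that repeat a pose let the fingers close. It gives the time, the measured TCP pose, the force, the opening and the grip force at its end, in the units of the state.
- monitor.get_obs(): the state, without advancing time (a new reading comes with each control period).
- vision.camera(name): name is "scene" or "top" or "wrist"; returns a dict with "color" (400x640x3 uint8, red, green, blue), "camera_matrix" (3x3 intrinsics, pixels), "eye" and "attitude" of the camera in the world; the wrist camera has in their place "hand_eye" (4x4, takes a point from camera to tool coordinates, whose origin is the TCP and whose axes are the flange's). Camera axes: x right, y up, looking along -z (the intrinsics and any distortion apply to the point x, -y, -z); pixel columns grow to the right and rows downward; lengths in m; the calibration is good to about 2 mm. A picture is of the moment at which its call begins: read the wrist's pose just before it. There is no depth.
- job.job_done(): hands the job in; it is judged then, once.
The state is a dict: "clock": time; "joint_pos": joint angles; "joint_vel": joint speeds; "tau": joint torques, N m; "eef_pos": TCP position; "tool_rot": TCP orientation; "ft_force": force on the tool from outside, world axes, zero at the start; "ft_torque": the same for the moment, N m; "grip_width": finger opening in m; "grasp_force": force on a finger pad.
Only numpy, scipy, OpenCV 4.12 (cv2) and the standard library are available. Lean on these libraries where they do the work, as an engineer would, in place of code of your own. Each camera call takes 0.05 s, during which the arm holds its last target. There are 200 camera calls.

TASK

Hang both slotted weights from the storage tray on the weight hanger of the stand: first the thicker one, flat on the hanger's pan, then the thinner one flat on top of it, each pushed on sideways until the hanger's rod is at the inner end of its slot. Leave the two slots pointing at least a quarter turn apart so that the weights cannot slide off together, and do not disturb the mug, the bottle or the canister.

Things in the scene. Friction and masses are not known exactly. Their poses are not given: they have to be found in the camera images.
- thick_weight_center (a point): The thicker slotted weight: steel disc 64 mm across, 18 mm thick, about 260 g, with a flat black handle on one side and an open slot on the other. This point: on the disc's axis, half-way up (9 mm above the underside). z is up, +x points out of the slot, -x along the handle. It starts flat in the tray, underside 35 mm above the bench.
- thin_weight_center (a point): The thinner slotted weight: steel disc 64 mm across, 12 mm thick, about 170 g, with a flat black handle on one side and an open slot on the other. This point: on the disc's axis, half-way up (6 mm above the underside). z is up, +x points out of the slot, -x along the handle. It starts flat in the tray, underside 35 mm above the bench.
- thick_weight_slot (a point): Mouth of the thicker weight's slot: 32 mm from the disc's axis along its +x, half-way up; same axes. The slot is 16 mm wide and runs in from this mouth to 8 mm beyond the disc's axis, so the axis lies on the rod when it is home.
- thin_weight_slot (a point): Mouth of the thinner weight's slot: 32 mm from the disc's axis along its +x, half-way up; same axes. The slot is 16 mm wide and runs in from this mouth to 8 mm beyond the disc's axis, so the axis lies on the rod when it is home.
- thick_weight: The thicker weight itself: origin on the disc's axis at its underside, axes as its centre point. Two flats at +y and -y, 62 mm apart, 16 mm long. Handle 16 mm wide, 18 mm thick (flush with both faces), from the rim out to 95 mm from the axis along -x. Level when set down anywhere; centre of mass about 10 mm from the axis towards the handle.
- thin_weight: The thinner weight itself: origin on the disc's axis at its underside, axes as its centre point. Two flats at +y and -y, 62 mm apart, 16 mm long. Handle 16 mm wide, 12 mm thick (flush with both faces), from the rim out to 95 mm from the axis along -x. Level when set down anywhere; centre of mass about 10 mm from the axis towards the handle.
- tray: Fixed grey tray on feet (on a flat black soft case, 4 mm thick, that ends at world y = 0.11, x = 0.49 m); floor top at z 35, walls to 53 mm. Origin on the bench midway between the disc axes, which lie 58 mm to its +y and -y (which weight is where varies); handles point to -x, sunk in 21 mm channels. An open trough, x -35 to +35 mm, down to the floor, crosses the tray along y: fingers fit beside the discs' flats. x -109 to 47, y -110 to 110 mm.
- hanger_pan (a point): Centre of the top of the hanger's pan (steel, 58 mm across, 6 mm thick), 75 mm above the bench, on the axis of the 8 mm rod, which rises 160 mm to a pin in the stand's arm; the hanger can swing a little about this pin, fore and aft (about y, damped). z is up along the rod; +x points towards the stand's column, away from the robot.
- stand: Fixed stand that carries the hanger. Origin on the bench under the rod, axes as the pan's. Column 16 mm thick, 257 mm high, 110 mm from the rod along +x; a 14 mm wide arm at 244 mm height runs from it to above the rod. Front and sides of the rod are free. White foot plate 12 mm thick, x -30 to +140, y -55 to +55 mm.
- objective_can: Bystander: plastic canister with black lid, 44 mm across, 72 mm high, standing; origin at the centre of its underside.
- dropper_bottle: Bystander: brown dropper bottle, 34 mm across, 98 mm high, standing; origin at the centre of its underside.
- mug: Bystander: spotted mug, 92 mm across, 93 mm high; origin at the centre of its underside.
Not all that is in view belongs to the job. Leave any brown look-alike of the thin_weight alone.

How it is judged:
By the outcome, as a careful person would: the job done as asked, in the order asked, and still so for the second after the job is handed in, with the robot touching nothing.
It also fails if it takes over 70 s, if anything falls off the work surface, if the arm or the gripper's body presses on something with over 40 N, if the wrist force passes 120 N, or if a joint passes its speed limit or range.

## Working session

There is one attempt and no reset: what is moved stays moved. The work goes in short steps, Python scripts to look and compute and a tool call to move; the robot and the scene stay as the last step left them, time stands still between calls to the robot, and variables do not carry over. Pictures are saved under pics/ and viewed, at most 10 in all, crops included, and the job is handed in when it is done.

Besides the shell and the picture viewer there is one more tool, called after "Emit:" as name(argument=value, ...) on one line, values as JSON. move_arm: Moves the arm, as the interface text tells. Its arguments: {"type":"object","properties":{"moves":{"type":"array","items":{"type":"array","items":{"type":"array","items":{"type":"number"}}}}},"required":["moves"]}

```bash
mkdir -p pics; ls; python3 - <<'E'
from workcell import monitor, vision
import cv2,numpy as np
o=monitor.get_obs(); print(o)
for n in("scene","top"):
    c=vision.camera(n); cv2.imwrite(f"pics/{n}0.png",c["color"][:,:,::-1]); print(n,{k:v for k,v in c.items() if k!="color"})
E
```

```text
pics
{'clock': 0.0, 'joint_pos': array([-1.21602185e+00,  2.41385444e-01,  3.75977071e-03,  1.33518231e+00,
        1.08107580e-05,  1.57076517e+00]), 'joint_vel': array([ 0.00068324, -0.00044252,  0.00149798,  0.00067312,  0.0009813 ,
       -0.00031627]), 'tau': array([ 7.03380174e-04, -3.72321582e+01,  2.52405775e+01,  1.69838819e-02,
        2.21311398e-04, -5.26373952e-06]), 'eef_pos': array([ 0.17346238, -0.46823917,  0.20274031]), 'tool_rot': array([ 9.84304850e-01,  1.76473654e-01, -1.72151049e-04, -9.91002420e-04]), 'ft_force': array([ 0.15346679, -0.1841805 ,  0.1410648 ]), 'ft_torque': array([0.05644664, 0.01495804, 0.05514465]), 'grasp_force': 0.0, 'grip_width': 0.08552961359068768}
scene {'camera_matrix': array([[365.84169588,   0.        , 314.19690759],
       [  0.        , 365.84169588, 200.97127289],
       [  0.        ,   0.        ,   1.        ]]), 'eye': array([-0.12444693, -0.96543036,  0.67148676]), 'attitude': array([ 0.50886726, -0.16628109, -0.24347698,  0.80877913])}
top {'camera_matrix': array([[448.83398634,   0.        , 321.35691063],
       [  0.        , 448.83398634, 198.37855689],
       [  0.        ,   0.        ,   1.        ]]), 'eye': array([ 0.02855536, -0.08728896,  1.69824918]), 'attitude': array([ 0.13170268, -0.09614958, -0.60428833,  0.77990081])}
```

View pics/scene0.png

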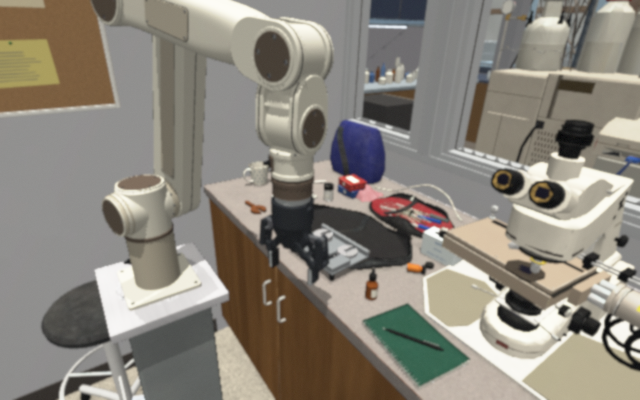

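View pics/top0.png

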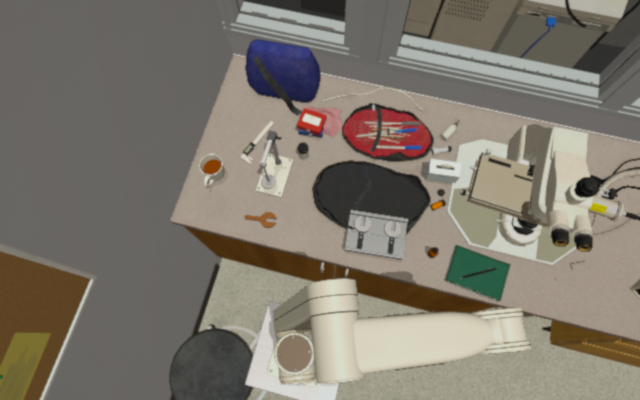

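The top view shows:
- Tray at (376,235), with discs at about (362,222) and (394,226).
- Stand with its white foot at (274,175).
- Brown look-alike at (262,219), which I'll leave alone.
- Canister at (303,150), mug at (211,167) and bottle at (432,252).

The candidates for the weights are the two tray discs and the brown piece, and I choose the two in the tray. Next is a close crop.

```bash
python3 - <<'E'
import cv2,numpy as np
im=cv2.imread("pics/top0.png")
a=cv2.resize(im[200:265,335:415],None,fx=7,fy=7,interpolation=cv2.INTER_CUBIC)[:, :]
b=cv2.resize(im[125:205,245:325],None,fx=5.6,fy=5.6,interpolation=cv2.INTER_CUBIC)
a=cv2.resize(im[200:262,335:413],(400,318),interpolation=cv2.INTER_CUBIC)
b=cv2.resize(im[125:205,245:323],(400,410),interpolation=cv2.INTER_CUBIC)
o=np.zeros((410,800,3),np.uint8);o[:318,:400]=a;o[:,400:]=b
cv2.imwrite("pics/crop1.png",o)
E
cat > h.py <<'E'
import numpy as np
from scipy.spatial.transform import Rotation as R
import json
K=dict(scene=(365.84,314.197,200.971,[-0.12444693,-0.96543036,0.67148676],[0.50886726,-0.16628109,-0.24347698,0.80877913]),
top=(448.834,321.357,198.379,[0.02855536,-0.08728896,1.69824918],[0.13170268,-0.09614958,-0.60428833,0.77990081]))
def ray(n,u,v,z):
    f,cx,cy,e,q=K[n]; d=R.from_quat(q).apply([(u-cx)/f,-(v-cy)/f,-1]); e=np.array(e)
    return e+d*(z-e[2])/d[2]
def wrist(u,v,z,cam,obs):
    M=np.array(cam["camera_matrix"]);H=np.array(cam["hand_eye"])
    d=np.array([(u-M[0,2])/M[0,0],-(v-M[1,2])/M[1,1],-1])
    T=R.from_quat(obs["tool_rot"]); o=obs["eef_pos"]+T.apply(H[:3,3]); d=T.apply(H[:3,:3]@d)
    return o+d*(z-o[2])/d[2]
def wproj(p,cam,obs):
    M=np.array(cam["camera_matrix"]);H=np.array(cam["hand_eye"]);T=R.from_quat(obs["tool_rot"])
    q=H[:3,:3].T@(T.inv().apply(np.array(p)-obs["eef_pos"])-H[:3,3]); return M[0,2]+M[0,0]*q[0]/-q[2], M[1,2]+M[1,1]*q[1]/q[2]
E
python3 - <<'E'
from h import *
for n,u,v,z in[("tray",376,235,.05),("dL",362,222,.05),("dR",394,226,.05),("foot",274,175,.012),("mug",211,167,.09),("can",303,149,.07),("bot",432,252,.09),("fake",262,219,.01)]:print(n,ray("top",u,v,z).round(3))
E
```

```text
tray [ 0.477 -0.168  0.05 ]
dL [ 0.513 -0.106  0.05 ]
dR [ 0.528 -0.227  0.05 ]
foot [0.628 0.282 0.012]
mug [0.572 0.512 0.09 ]
can [0.743 0.189 0.07 ]
bot [ 0.454 -0.376  0.09 ]
fake [0.44  0.276 0.01 ]
```

View pics/crop1.png

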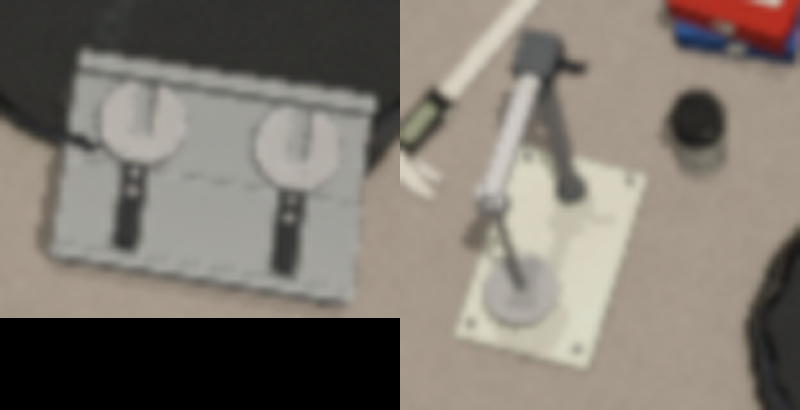

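The crop shows the left disc at top-pixel (362.9,223.8) and the right disc at (392.9,228.9), both with slots up and black handles down. The pan is at (268.4,181.8).

```bash
python3 - <<'E'
from h import *
t=lambda x,y:(335+x*78/400,200+y*62/318)
s=lambda x,y:(245+(x-400)*78/400,125+y*80/410)
P=lambda uv,z:ray("top",*uv,z)
L=P(t(143,122),.05);Rr=P(t(297,148),.05);Lh=P(t(127,248),.05);Rh=P(t(284,273),.05)
print("L",L,Lh,"R",Rr,Rh,"dist",np.linalg.norm(L-Rr))
d=L-Rr;print("tray yaw from discs",np.degrees(np.arctan2(-d[0],d[1])))
for a,b in((L,Lh),(Rr,Rh)):
  e=a-b;print("yaw",np.degrees(np.arctan2(e[1],e[0])))
c=[P(s(*q),.012) for q in((527,147),(647,176),(588,367),(457,335))]
print(np.round(c,3)); print("sizes",[np.linalg.norm(c[i]-c[i-1]).round(3) for i in range(4)])
e=(c[0]+c[1]-c[2]-c[3])/2;y=np.arctan2(e[1],e[0]);m=sum(c)/4
print("stand yaw",np.degrees(y),"origin",m-55e-3*np.array([np.cos(y),np.sin(y),0]))
print("pan",P(s(520,291),.075),"armtip",P(s(490,198),.251),"column",P(s(538,55),.257))
print("can",P(s(697,118),.072))
E
```

```text
L [ 0.50716301 -0.11054728  0.05      ] [ 0.41155697 -0.12041159  0.05      ] R [ 0.51601955 -0.22497994  0.05      ] [ 0.42192959 -0.23472362  0.05      ] dist 0.11477488119370574
tray yaw from discs 4.425597110700252
yaw 5.890743387562189
yaw 5.912305578559658
[[0.714 0.326 0.012]
 [0.714 0.226 0.012]
 [0.547 0.226 0.012]
 [0.547 0.333 0.012]]
sizes [np.float64(0.167), np.float64(0.1), np.float64(0.167), np.float64(0.106)]
stand yaw -1.3061302814424278 origin [0.57562298 0.27895934 0.012     ]
pan [0.57337872 0.28142209 0.075     ] armtip [0.57437571 0.28089331 0.251     ] column [0.68366219 0.27850505 0.257     ]
can [0.74620316 0.19024011 0.072     ]
```

Emit:
move_arm(moves=[[[0.03, 0.05, 0.03, -3, 100], [0.07, 0.1, 0.05, -6, 100], [0.11, 0.15, 0.07, -9, 100], [0.15, 0.2, 0.08, -12, 100], [0.19, 0.24, 0.08, -15, 100]]])

```text
clock: 0.72
eef_pos: [0.3591, -0.2334, 0.2842]
tool_rot: [0.999, 0.045, 0.001, 0.001]
ft_force: [0.8, -0.5, -0.9]
grip_width: 0.0855
grasp_force: 0.0
```

Emit:
move_arm(moves=[[[0.04, 0.03, 0, 0, 100], [0.07, 0.06, 0, 0, 100], [0.1, 0.06, 0, 0, 100], [0.1, 0.06, 0, 0, 100]]])

```text
clock: 1.23
eef_pos: [0.4593, -0.174, 0.2821]
tool_rot: [0.999, 0.048, -0.001, -0.0]
ft_force: [0.2, 0.2, -0.1]
grip_width: 0.0854
grasp_force: 0.0
```

```bash
cat > shot.py <<'E'
import sys,cv2,pickle
from workcell import monitor,vision
o=monitor.get_obs();c=vision.camera("wrist");pickle.dump((o,c),open("last.pkl","wb"))
cv2.imwrite(f"pics/{sys.argv[1]}.png",c["color"][:,:,::-1]);print(o["eef_pos"],o["tool_rot"],o["joint_pos"].round(2),o["clock"])
E
python3 shot.py w1; python3 -c "
import pickle;o,c=pickle.load(open('last.pkl','rb'));print(c['camera_matrix'],c['hand_eye'],o['ft_force'])"
```

```text
[ 0.45928916 -0.17398695  0.28212094] [ 9.98862532e-01  4.76754690e-02 -7.55129648e-04 -3.47313105e-04] [-0.36  0.21  0.16  1.53  0.    2.68] 1.225
[[326.30488178   0.         317.74395293]
 [  0.         326.30488178 200.19974103]
 [  0.           0.           1.        ]] [[-2.10268620e-04  9.63155007e-01  2.68946814e-01  6.76854591e-02]
 [ 9.99999965e-01  2.46419954e-04 -1.00659306e-04 -7.70812924e-04]
 [-1.63224376e-04  2.68946783e-01 -9.63155025e-01 -1.70558806e-01]
 [ 0.00000000e+00  0.00000000e+00  0.00000000e+00  1.00000000e+00]] [ 0.22812545  0.16744447 -0.143231  ]
```

View pics/w1.png

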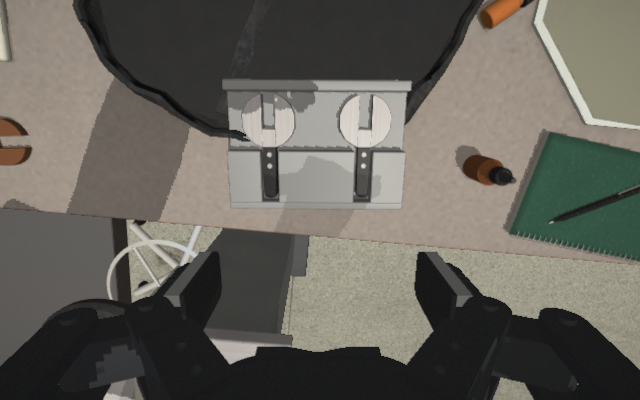

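Both weights are in the tray with slots up: left disc at about (269,119), right at about (365,120). I'll enlarge to tell thick from thin.

```bash
python3 - <<'E'
import cv2
im=cv2.imread("pics/w1.png")
cv2.imwrite("pics/w1c.png",cv2.resize(im[75:215,217:417],(800,560),interpolation=cv2.INTER_CUBIC))
E
```

```text
(no output)
```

View pics/w1c.png

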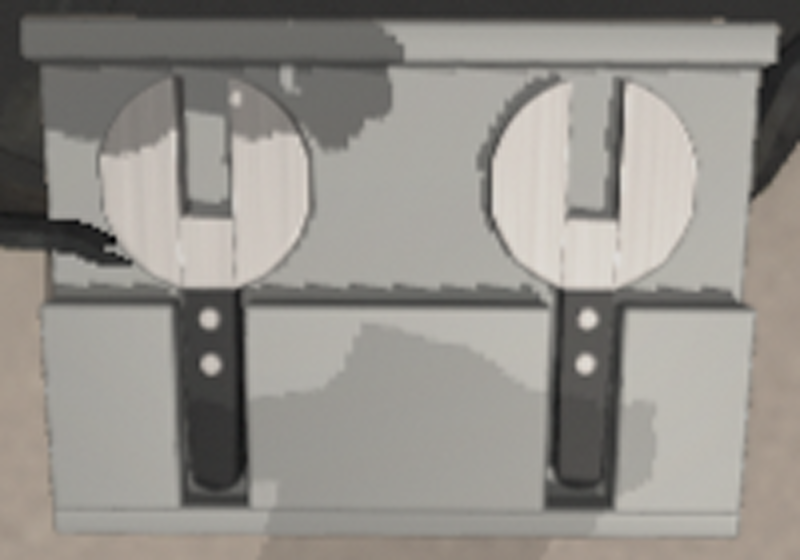

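```bash
python3 - <<'E'
import pickle
from h import *
o,c=pickle.load(open('last.pkl','rb'))
P=lambda x,y,z:wrist(217+x/4,75+y/4,z,c,o)
for zl,zr in((.053,.047),(.047,.053)):
  L=P(206.5,183,zl);Rr=P(594,183,zr);print(L,Rr,np.linalg.norm(L-Rr),"diamL",np.linalg.norm(P(101,183,zl)-P(312,183,zl)),"diamR",np.linalg.norm(P(491,183,zr)-P(697,183,zr)))
Lh=P(218,482,.053);Rh=P(580,482,.047)
L=P(206.5,183,.053);Rr=P(594,183,.047)
for e in(L-Lh,Rr-Rh):print(np.linalg.norm(e),np.degrees(np.arctan2(e[1],e[0])))
d=L-Rr;print(np.degrees(np.arctan2(-d[0],d[1])))
t=R.from_quat(o["tool_rot"]).as_matrix();print("toolx yaw",np.degrees(np.arctan2(t[1,0],t[0,0])), "rows y edges", P(52,512,.053),P(740,512,.053),P(22,20,.053),P(780,25,.053))
E
```

```text
[ 0.50737105 -0.10974902  0.053     ] [ 0.51820589 -0.22542558  0.047     ] 0.11633769574317132 diamL 0.06281140870060782 diamR 0.06222215995441325
[ 0.50707846 -0.10889117  0.047     ] [ 0.51833386 -0.22455947  0.053     ] 0.11636940471637884 diamL 0.06375456959739605 diamR 0.06130166894407003
0.09207027955070825 5.388026164208073
0.09344003854802081 4.960991118593441
5.350996206352674
toolx yaw 5.46531229405112 rows y edges [ 0.400784   -0.06627135  0.053     ] [ 0.42166308 -0.28457743  0.053     ] [ 0.54796013 -0.05431861  0.053     ] [ 0.56736707 -0.27200055  0.053     ]
```

The left disc is the thicker one: assuming left thick and right thin gives consistent diameters, and I'll confirm it by lifted weight. The wrist camera sits on the tool's +x side, so I'll turn the tool half round to keep it away from the rod at the hanger.

Emit:
move_arm(moves=[[[0.01, 0.01, -0.01, 10, 100], [0.02, 0.02, -0.02, 20, 100], [0.03, 0.04, -0.03, 30, 100], [0.04, 0.06, -0.04, 40, 100], [0.045, 0.06, -0.05, 50, 100]]])

```text
clock: 1.9
eef_pos: [0.5023, -0.1142, 0.233]
tool_rot: [0.884, 0.467, -0.0, -0.0]
ft_force: [0.2, 0.4, -0.8]
grip_width: 0.0855
grasp_force: 0.0
```

Emit:
move_arm(moves=[[[0, 0, -0.01, 10, 100], [0, 0, -0.02, 20, 100], [0, 0, -0.03, 30, 100], [0, 0, -0.04, 40, 100], [0, 0, -0.05, 50, 100]]])

```text
clock: 2.52
eef_pos: [0.5018, -0.1154, 0.183]
tool_rot: [0.605, 0.796, -0.0, -0.0]
ft_force: [0.3, -0.6, -0.3]
grip_width: 0.0856
grasp_force: 0.0
```

Emit:
move_arm(moves=[[[0, 0, 0, 10, 100], [0, 0, 0, 20, 100], [0, 0, 0, 30, 100], [0, 0, 0, 40, 100], [0, 0, 0, 50, 100]]])

```text
clock: 3.15
eef_pos: [0.5018, -0.1154, 0.1834]
tool_rot: [0.212, 0.977, -0.0, -0.0]
ft_force: [0.3, -0.3, 0.2]
grip_width: 0.0854
grasp_force: 0.0
```

Emit:
move_arm(moves=[[[0, 0, 0, 10, 100], [0, 0, 0, 20, 100], [0, 0, 0, 30, 100], [0, 0, 0, 30, 100], [0, 0, 0, 30, 100]]])

```text
clock: 3.78
eef_pos: [0.5025, -0.1151, 0.1834]
tool_rot: [-0.045, 0.999, -0.0, -0.0]
ft_force: [0.0, -0.1, -0.7]
grip_width: 0.0854
grasp_force: 0.0
```

```bash
python3 shot.py w2
```

```text
[ 0.50248559 -0.1151323   0.18337995] [-4.48644016e-02  9.98993076e-01 -3.30679121e-06 -1.37187354e-04] [-0.23  0.28  0.01  1.3  -0.   -0.31] 3.775
```

View pics/w2.png

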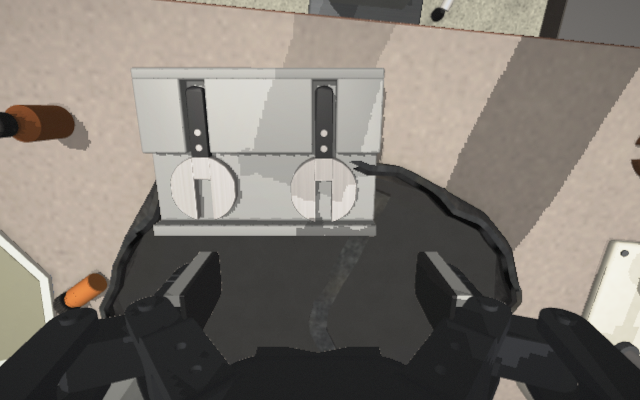

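```bash
python3 - <<'E'
import pickle
from h import *
o,c=pickle.load(open('last.pkl','rb'))
P=lambda x,y,z:wrist(x,y,z,c,o)
print("L",P(324,189,.053),"R",P(203.5,189,.047), P(324,86,.053),P(196,87,.047), "proj",wproj([.5073,-.110,.053],c,o))
print("diam",np.linalg.norm(P(290.5,189,.053)-P(357.5,189,.053)),np.linalg.norm(P(170,189,.047)-P(237,189,.047)))
E
```

```text
L [ 0.50625259 -0.10813003  0.053     ] R [ 0.5181101  -0.22395927  0.047     ] [ 0.41428351 -0.11686383  0.053     ] [ 0.4249123  -0.23024749  0.047     ] proj (np.float64(321.9338164074377), np.float64(189.89785815339454))
diam 0.0635292527671466 0.06480370939115249
```

The thick disc is at (324,189), giving world (0.507,-0.109), which agrees with the earlier views. I'll descend and grip its flats.

Emit:
move_arm(moves=[[[0.004, 0.006, -0.04, 0, 100], [0.004, 0.006, -0.09, 0, 100], [0.004, 0.006, -0.13, 0, 100], [0.004, 0.006, -0.145, 0, 100], [0.004, 0.006, -0.15, 0, 100]]])

```text
clock: 4.45
eef_pos: [0.507, -0.1088, 0.0331]
tool_rot: [-0.046, 0.999, 0.0, -0.0]
ft_force: [-0.2, -0.5, 0.9]
grip_width: 0.0855
grasp_force: 0.0
```

Emit:
move_arm(moves=[[[0, 0, 0, 0, 60], [0, 0, 0, 0, 40], [0, 0, 0, 0, 40], [0, 0, 0, 0, 40], [0, 0, 0, 0, 40]]])

```text
clock: 5.08
eef_pos: [0.5072, -0.1088, 0.0335]
tool_rot: [-0.046, 0.999, -0.0, 0.0]
ft_force: [-0.9, 0.4, -0.4]
grip_width: 0.0339
grasp_force: 0.0
```

```bash
python3 shot.py w3
```

```text
[ 0.50716338 -0.10879902  0.03351884] [-4.64806638e-02  9.98919172e-01 -6.59659133e-05  1.79779429e-04] [-0.21  0.41 -0.22  0.93 -0.   -0.3 ] 5.075
```

View pics/w3.png

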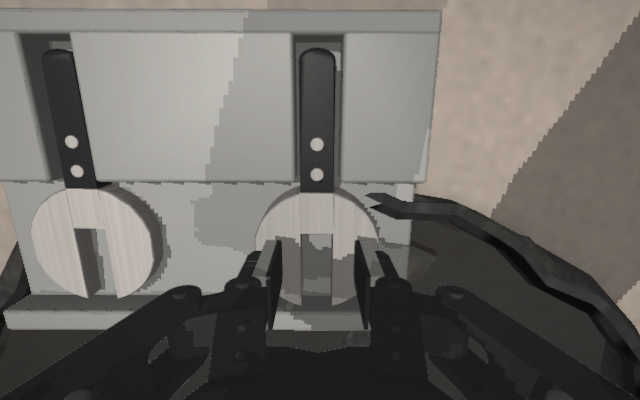

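```bash
python3 - <<'E'
import pickle
from h import *
o,c=pickle.load(open('last.pkl','rb'))
print("disc c at",wrist(317,247,.053,c,o), "R",wrist(93,243,.047,c,o))
T=R.from_quat(o["tool_rot"])
for z in(0,-.01,-.019,-.03,-.04):
  print(z,[np.round(wproj(o["eef_pos"]+T.apply([x,y,z]),c,o)) for x in(.011,-.011) for y in(-.017,.017)])
E
```

```text
disc c at [ 0.50521254 -0.10861778  0.053     ] R [ 0.51638629 -0.2242805   0.047     ]
0 [array([286., 217.]), array([347., 217.]), array([287., 254.]), array([346., 254.])]
-0.01 [array([284., 223.]), array([349., 223.]), array([285., 262.]), array([348., 262.])]
-0.019 [array([282., 230.]), array([351., 230.]), array([283., 270.]), array([349., 270.])]
-0.03 [array([279., 238.]), array([353., 238.]), array([281., 281.]), array([352., 281.])]
-0.04 [array([277., 247.]), array([355., 247.]), array([278., 292.]), array([354., 292.])]
```

```bash
python3 - <<'E'
import pickle,cv2
from h import *
o,c=pickle.load(open('last.pkl','rb'))
T=R.from_quat(o["tool_rot"])
for z in(0,-.01,-.019,-.03,-.04,-.05):
  print(z,[np.round(wproj(o["eef_pos"]+T.apply([x,y,z]),c,o)) for x in(.011,-.011) for y in(-.0427,.0427)])
im=cv2.imread("pics/w3.png")[210:350,230:420]; im2=cv2.imread("pics/w2.png")[230:330,140:270]
import numpy as np
out=np.zeros((420,800,3),np.uint8);out[:295,:400]=cv2.resize(im,(400,295));out[:308,400:]=cv2.resize(im2,(400,308));cv2.imwrite("pics/pads.png",out)
E
```

```text
0 [array([239., 217.]), array([394., 217.]), array([241., 254.]), array([392., 254.])]
-0.01 [array([234., 224.]), array([398., 223.]), array([237., 262.]), array([396., 262.])]
-0.019 [array([230., 230.]), array([403., 230.]), array([233., 270.]), array([400., 270.])]
-0.03 [array([224., 238.]), array([409., 238.]), array([227., 281.]), array([405., 281.])]
-0.04 [array([217., 247.]), array([415., 247.]), array([221., 292.]), array([411., 292.])]
-0.05 [array([210., 257.]), array([422., 257.]), array([215., 305.]), array([417., 305.])]
```

View pics/pads.png

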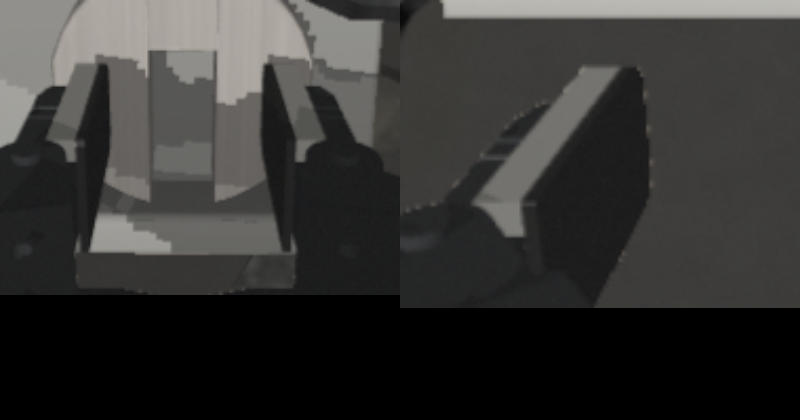

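At 34 mm opening the pad tips sit about 20 mm behind the TCP, and about 40 mm behind when fully open. So the fingers closed just above the disc. I'll reopen and go 22 mm lower.

Emit:
move_arm(moves=[[[0, 0, 0.005, 0, 100], [0, 0, 0.005, 0, 100], [0, 0, 0, 0, 100], [0, 0, -0.012, 0, 100], [0, 0, -0.022, 0, 100]]])

```text
clock: 5.75
eef_pos: [0.5064, -0.1086, 0.01]
tool_rot: [-0.046, 0.999, 0.0, -0.001]
ft_force: [-0.6, 0.5, 0.5]
grip_width: 0.085
grasp_force: 0.0
```

Emit:
move_arm(moves=[[[0, 0, 0, 0, 90], [0, 0, 0, 0, 60], [0, 0, 0, 0, 50], [0, 0, 0, 0, 50], [0, 0, 0, 0, 50]]])

```text
clock: 6.38
eef_pos: [0.5075, -0.1089, 0.0117]
tool_rot: [-0.046, 0.999, -0.0, 0.0]
ft_force: [-0.8, 0.3, 1.8]
grip_width: 0.0597
grasp_force: 65.5
```

Emit:
move_arm(moves=[[[0, 0, 0.02, 0, 45], [0, 0, 0.035, 0, 45], [0, 0, 0.035, 0, 45], [0, 0, 0.035, 0, 45], [0, 0, 0.035, 0, 45]]])

```text
clock: 7.0
eef_pos: [0.5063, -0.1086, 0.0455]
tool_rot: [-0.046, 0.999, 0.0, -0.001]
ft_force: [-0.2, -0.9, -2.7]
grip_width: 0.0602
grasp_force: 65.9
```

```bash
python3 shot.py w4; python3 - <<'E'
from workcell import monitor
o=monitor.get_obs();print(o["ft_force"],o["ft_torque"],o["grip_width"],o["grasp_force"])
E
```

```text
[ 0.50630651 -0.10861042  0.04550402] [-4.64791125e-02  9.98918921e-01  2.10242531e-04 -7.98299598e-04] [-0.21  0.4  -0.21  0.97 -0.   -0.3 ] 7.0
[ 0.98247368  0.50713186 -2.76010903] [ 0.00295842 -0.00093498  0.00343752] 0.05999684342017133 65.94313859939575
```

View pics/w4.png

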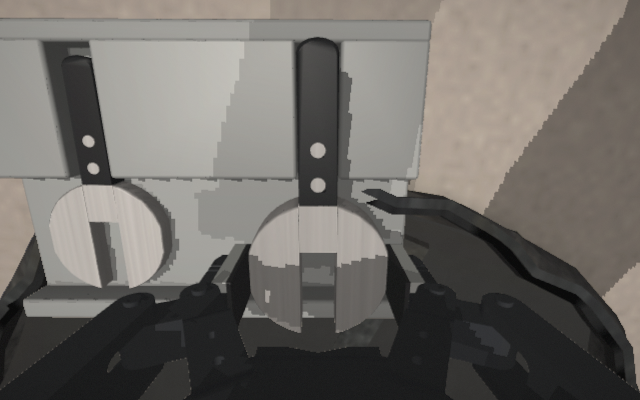

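The lifted load is 2.7 N, so the left disc is the thick one. It hangs level between the pads, with its handle at (318,110). I'll set it on the tray's top with the handle overhanging the near edge, so that I can regrasp it by the handle.

Emit:
move_arm(moves=[[[-0.03, -0.003, 0.005, 0, 45], [-0.06, -0.006, 0.002, 0, 45], [-0.072, -0.0067, -0.005, 0, 45], [-0.072, -0.0067, -0.012, 0, 45], [-0.072, -0.0067, -0.0155, 0, 45]]])

```text
clock: 7.68
eef_pos: [0.4357, -0.1155, 0.0304]
tool_rot: [-0.047, 0.999, -0.0, 0.0]
ft_force: [0.5, 0.9, -2.3]
grip_width: 0.0599
grasp_force: 65.9
```

Emit:
move_arm(moves=[[[0, 0, 0, 0, 80], [0, 0, 0, 0, 90], [0, 0, 0, 0, 90], [0, 0, 0.03, 0, 90], [0, 0, 0.08, 0, 90]]])

```text
clock: 8.3
eef_pos: [0.4336, -0.115, 0.1104]
tool_rot: [-0.047, 0.999, 0.001, -0.002]
ft_force: [1.4, -0.9, 0.2]
grip_width: 0.0768
grasp_force: 0.0
```

```bash
cat > det.py <<'E'
# detect black handle / discs numerically: print the bright-disc circles & dark handle blobs
import pickle,cv2,sys
from h import *
o,c=pickle.load(open('last.pkl','rb'))
z=float(sys.argv[1]); T=R.from_quat(o["tool_rot"])
im=c["color"][:,:,::-1].copy()
g=cv2.cvtColor(im,cv2.COLOR_BGR2GRAY)
m=(g<70).astype(np.uint8)
n,l,s,ce=cv2.connectedComponentsWithStats(m)
for i in range(1,n):
    if 300<s[i,4]<9000:
        r=cv2.minAreaRect(np.argwhere(l==i)[:,::-1].astype(np.float32)); b=cv2.boxPoints(r)
        W=[wrist(*p,z,c,o)[:2] for p in b]; e=sorted([(np.linalg.norm(W[k]-W[k-1]),k) for k in range(4)])
        v=W[e[3][1]]-W[e[3][1]-1]
        print("dark",s[i,4],"px",np.round(r[0]),"ctr",wrist(*r[0],z,c,o)[:2].round(4),"size",round(e[3][0],3),round(e[0][0],3),"yaw",np.degrees(np.arctan2(v[1],v[0])).round(1))
E
python3 shot.py w5; python3 det.py .071
```

```text
[ 0.43356755 -0.11501539  0.11043722] [-4.65265484e-02  9.98914949e-01  6.33323352e-04 -1.95058646e-03] [-0.26  0.21 -0.29  1.08  0.   -0.35] 8.3
dark 4962 px [370.  28.] ctr [ 0.3167 -0.0945] size 0.076 0.029 yaw -84.7
dark 2410 px [592.  57.] ctr [0.3201 0.0398] size 0.067 0.061 yaw -90.1
dark 2477 px [320. 122.] ctr [ 0.3728 -0.1185] size 0.064 0.02 yaw -174.7
dark 1675 px [156. 216.] ctr [ 0.445 -0.223] size 0.061 0.016 yaw -175.5
dark 458 px [  8. 208.] ctr [ 0.4481 -0.3215] size 0.025 0.011 yaw 170.9
```

Emit:
move_arm(moves=[[[-0.035, -0.003, 0, 0, 60], [-0.07, -0.005, 0, 0, 50], [-0.07, -0.005, -0.03, 0, 50], [-0.07, -0.005, -0.06, 0, 50], [-0.07, -0.005, -0.074, 0, 50]]])

```text
clock: 8.98
eef_pos: [0.3643, -0.1203, 0.0358]
tool_rot: [-0.046, 0.999, 0.0, -0.0]
ft_force: [0.9, -0.8, 0.2]
grip_width: 0.0426
grasp_force: 0.0
```

Emit:
move_arm(moves=[[[0, 0, 0, 0, 30], [0, 0, 0, 0, 10], [0, 0, 0, 0, 5], [0, 0, 0, 0, 5], [0, 0, 0, 0, 5]]])

```text
clock: 9.6
eef_pos: [0.3655, -0.1207, 0.0373]
tool_rot: [-0.046, 0.999, -0.0, 0.001]
ft_force: [-0.5, 0.5, 1.8]
grip_width: 0.0138
grasp_force: 60.4
```

Emit:
move_arm(moves=[[[0, 0, 0.03, 0, 5], [0.01, 0.03, 0.065, 8, 5], [0.04, 0.06, 0.075, 18, 5], [0.07, 0.09, 0.075, 28, 5], [0.1, 0.12, 0.075, 38, 5]]])

```text
clock: 10.22
eef_pos: [0.4656, 0.0006, 0.1117]
tool_rot: [-0.372, 0.928, 0.0, -0.0]
ft_force: [-0.1, 0.1, -2.9]
grip_width: 0.0134
grasp_force: 59.9
```

Emit:
move_arm(moves=[[[0.03, 0.04, 0, 10, 5], [0.06, 0.08, -0.01, 20, 5], [0.09, 0.12, -0.015, 30, 5], [0.11, 0.145, -0.02, 40, 5], [0.11, 0.145, -0.02, 46.7, 5]]])

```text
clock: 10.85
eef_pos: [0.5755, 0.1468, 0.0899]
tool_rot: [0.71, -0.704, -0.001, 0.001]
ft_force: [-0.8, -1.1, -2.4]
grip_width: 0.014
grasp_force: 59.9
```

```bash
python3 - <<'E'
from workcell import monitor,vision
import cv2,pickle
o=monitor.get_obs();print(o["eef_pos"],o["tool_rot"],o["joint_pos"].round(2),o["ft_force"],o["ft_torque"],o["grip_width"],o["clock"])
t=vision.camera("top")["color"];s=vision.camera("scene")["color"]
pickle.dump((t,s),open("ts1.pkl","wb"))
E
```

```text
[0.57550388 0.14681342 0.08992416] [ 7.09866992e-01 -7.04335279e-01 -5.80003585e-04  5.75406073e-04] [ 0.25  0.49  0.07  1.15  0.   -1.33] [-0.83694547 -1.14122853 -2.44843284] [-0.2176916   0.00641237 -0.02494321] 0.013978607518022088 10.85
```

Emit:
move_arm(moves=[[[0, 0, -0.012, 0, 5], [0, 0, -0.023, 0, 5], [0, 0.01, -0.023, 0, 5], [0, 0.025, -0.023, 0, 5], [0, 0.035, -0.023, 0, 5]]])

```text
clock: 11.58
eef_pos: [0.5754, 0.1811, 0.0694]
tool_rot: [0.708, -0.707, 0.0, -0.001]
ft_force: [0.4, 0.7, -2.7]
grip_width: 0.0134
grasp_force: 59.8
```

```bash
python3 - <<'E'
from workcell import monitor,vision
import cv2,pickle,numpy as np
o=monitor.get_obs();print(o["ft_force"],o["ft_torque"],o["clock"])
t=vision.camera("top")["color"];s=vision.camera("scene")["color"];w=vision.camera("wrist")["color"]
f=lambda a:a[:,:,::-1]
out=np.zeros((600,800,3),np.uint8)
from h import *
def pr(n,p):
    f_,cx,cy,e,q=K[n];c=R.from_quat(q).inv().apply(np.array(p)-e);return int(cx+f_*c[0]/-c[2]),int(cy+f_*c[1]/c[2])
def crop(im,n,k,w,h):
    u,v=pr(n,[.575,.26,.09]);d,e=int(w/2/k),int(h/2/k);x0=min(max(u-d,0),639-2*d);y0=min(max(v-e,0),399-2*e);print(n,"x0,y0",x0,y0,"scale",k);return cv2.resize(im[y0:y0+2*e,x0:x0+2*d],(w,h),interpolation=cv2.INTER_CUBIC)
out[:300,:400]=crop(f(t),"top",5,400,300);out[:300,400:]=crop(f(s),"scene",5,400,300);out[300:,:480]=cv2.resize(f(w),(480,300))
cv2.imwrite("pics/mosaic.png",out)
E
```

```text
[ 0.42626229  0.67163499 -2.67239198] [-0.18072575  0.02546623 -0.03543359] 11.575
top x0,y0 233 151 scale 5
scene x0,y0 244 152 scale 5
```

View pics/mosaic.png

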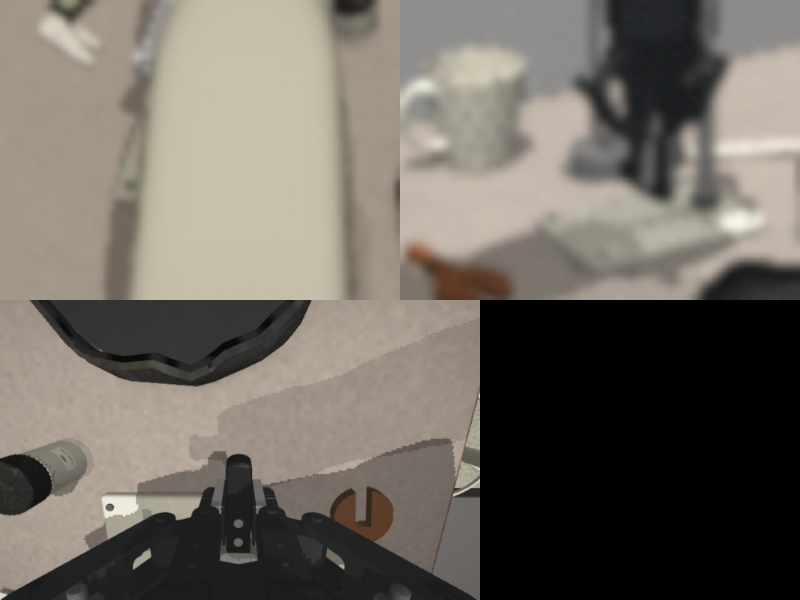

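The handle is held between the pads at (237,520). The scene crop shows the disc beside the rod at the pan at (600,155), and the foot plate's side edge lies at row 494 with a corner at (102,495). I'll check the rod position from that corner.

```bash
python3 - <<'E'
from workcell import monitor,vision
from h import *
o=monitor.get_obs();c=vision.camera("wrist")
for u,v in((102,495),(190,492.5)):print(wrist(u/.75,(v-300)/.75,.012,c,o))
# handle end top face (thick: top z = underside+.018)
zt=o["eef_pos"][2]+.0157+.018
print("handle end",wrist(238/.75,(455-300)/.75,zt,c,o),zt,o["eef_pos"])
for k in (526-300,549-300):print("rivet",wrist(238/.75,k/.75 if k else 0,zt,c,o))
E
```

```text
[0.71348407 0.22448439 0.012     ]
[0.62375048 0.22152515 0.012     ]
handle end [0.57500524 0.15444815 0.10286201] 0.10286200663946606 [0.5752084  0.18062914 0.06916201]
rivet [0.57493136 0.20153296 0.10286201]
rivet [0.57490455 0.21862409 0.10286201]
```

Emit:
move_arm(moves=[[[-0.001, 0.008, 0, 0, 5], [-0.001, 0.016, 0, 0, 5], [-0.001, 0.022, 0, 0, 5], [-0.001, 0.027, 0, 0, 5], [-0.001, 0.03, 0, 0, 5]]])

```text
clock: 12.4
eef_pos: [0.574, 0.2099, 0.0688]
tool_rot: [0.707, -0.707, 0.0, 0.0]
ft_force: [0.0, 0.3, -1.7]
grip_width: 0.0139
grasp_force: 59.8
```

Emit:
move_arm(moves=[[[0, 0.001, 0, 0, 5], [0, 0.002, 0, 0, 5], [0, 0.003, 0, 0, 5], [0, 0.003, 0, 0, 5]]])

```text
clock: 12.9
eef_pos: [0.5741, 0.2125, 0.0688]
tool_rot: [0.707, -0.707, 0.0, -0.0]
ft_force: [-0.2, -0.1, -2.4]
grip_width: 0.0137
grasp_force: 59.8
```

Emit:
move_arm(moves=[[[0, 0.001, 0, 0, 5], [0, 0.002, 0, 0, 5], [0, 0.003, 0, 0, 5], [0, 0.003, 0, 0, 5]]])

```text
clock: 13.4
eef_pos: [0.574, 0.2143, 0.0687]
tool_rot: [-0.707, 0.707, -0.001, -0.001]
ft_force: [-0.2, -5.9, -1.3]
grip_width: 0.0133
grasp_force: 59.9
```

```bash
python3 - <<'E'
from workcell import monitor
o=monitor.get_obs();print(o["ft_force"],o["ft_torque"],o["eef_pos"])
E
```

```text
[-0.23117404 -5.92389099 -1.34063458] [-1.18525218 -0.01938941 -0.03358568] [0.57395192 0.21431063 0.0686817 ]
```

Emit:
move_arm(moves=[[[0, -0.003, 0, 0, 5], [0, -0.003, -0.003, 0, 5], [0, -0.003, -0.006, 0, 5], [0, -0.003, -0.007, 0, 5], [0, -0.003, -0.007, 0, 5]]])

```text
clock: 14.02
eef_pos: [0.5739, 0.2127, 0.0616]
tool_rot: [0.707, -0.707, -0.0, 0.0]
ft_force: [0.0, -0.3, -2.5]
grip_width: 0.0138
grasp_force: 59.8
```

Emit:
move_arm(moves=[[[0, 0, -0.001, 0, 5], [0, 0, -0.002, 0, 5], [0, 0, -0.003, 0, 5], [0, 0, -0.003, 0, 5]]])

```text
clock: 14.52
eef_pos: [0.5746, 0.2125, 0.0594]
tool_rot: [0.707, -0.707, 0.0, -0.001]
ft_force: [-0.6, -1.2, 0.8]
grip_width: 0.0134
grasp_force: 60.3
```

Emit:
move_arm(moves=[[[0, 0, 0, 0, 15], [0, 0, 0, 0, 25], [0, 0, 0, 0, 35], [0, 0, 0, 0, 45], [0, 0, 0, 0, 50]]])

```text
clock: 15.15
eef_pos: [0.574, 0.2126, 0.0588]
tool_rot: [0.707, -0.707, -0.0, -0.0]
ft_force: [-0.2, 0.7, -0.3]
grip_width: 0.0425
grasp_force: 0.0
```

Emit:
move_arm(moves=[[[0, -0.01, 0, 0, 50], [0, -0.03, 0, 0, 50], [0, -0.06, 0.01, 0, 60], [0, -0.1, 0.04, 0, 80], [-0.01, -0.13, 0.09, 0, 100]]])

```text
clock: 15.78
eef_pos: [0.5624, 0.0793, 0.1477]
tool_rot: [-0.707, 0.708, 0.001, -0.002]
ft_force: [0.8, -0.7, 0.4]
grip_width: 0.0834
grasp_force: 0.0
```

```bash
python3 shot.py w8; python3 det.py .093
```

```text
[0.56239353 0.07928018 0.14768981] [-0.70653084  0.70767833  0.00116033 -0.00205154] [ 0.14  0.41  0.09  1.26 -0.   -1.43] 15.775
dark 3505 px [18. 76.] ctr [ 0.7553 -0.009 ] size 0.097 0.02 yaw -107.3
dark 2320 px [614.  53.] ctr [ 0.3721 -0.0225] size 0.043 0.038 yaw 16.6
dark 332 px [591. 178.] ctr [0.3684 0.0593] size 0.072 0.008 yaw -12.4
dark 2402 px [610. 280.] ctr [0.3361 0.139 ] size 0.126 0.042 yaw 104.7
dark 579 px [552. 270.] ctr [0.383  0.1307] size 0.05 0.009 yaw -0.3
```

Emit:
move_arm(moves=[[[-0.01, -0.04, 0.01, -10, 100], [-0.02, -0.08, 0.01, -20, 100], [-0.02, -0.12, 0.01, -30, 100], [-0.03, -0.16, 0.01, -40, 100], [-0.03, -0.2, 0.01, -50, 100]]])

```text
clock: 16.45
eef_pos: [0.5327, -0.1198, 0.1589]
tool_rot: [-0.339, 0.941, -0.0, -0.0]
ft_force: [-0.1, -0.0, 0.1]
grip_width: 0.0852
grasp_force: 0.0
```

Emit:
move_arm(moves=[[[0, -0.03, 0, -10, 100], [-0.01, -0.06, 0, -20, 100], [-0.015, -0.09, 0, -30, 100], [-0.015, -0.105, 0, -35, 100], [-0.015, -0.105, 0, -35, 100]]])

```text
clock: 17.08
eef_pos: [0.5181, -0.2243, 0.1587]
tool_rot: [-0.043, 0.999, -0.0, -0.0]
ft_force: [0.1, 0.1, -1.3]
grip_width: 0.0855
grasp_force: 0.0
```

```bash
python3 shot.py w9; python3 det.py .047; python3 - <<'E'
from workcell import vision
import cv2,numpy as np,pickle
from h import *
c=vision.camera("top")["color"].astype(int);cv2.imwrite("pics/top1.png",c[:,:,::-1]);s=vision.camera("scene")["color"];cv2.imwrite("pics/scene1.png",s[:,:,::-1])
a=cv2.imread("pics/top0.png")[:,:,::-1].astype(int)
d=(np.abs(c-a).sum(2)>60)[140:215,235:325].astype(np.uint8)
n,l,st,ce=cv2.connectedComponentsWithStats(d)
for i in range(1,n):
    if st[i,4]>8: print(st[i],ce[i]+[235,140],ray("top",*(ce[i]+[235,140]),.093),c[140:215,235:325][l==i].mean(0))
# dark handle near pan in new top
g=c.sum(2)/3; m=((g<80))[150:205,245:300]; ys,xs=np.nonzero(m); 
print(len(xs)); 
for r in range(172,200):print(r,' '.join('%3d'%v for v in g[r,258:292]))
E
```

```text
[ 0.51813377 -0.22426605  0.15868353] [-4.27929439e-02  9.99083961e-01 -4.87123717e-05 -3.37201757e-05] [-0.41  0.39  0.1   1.28 -0.   -0.49] 17.075
dark 311 px [594.   7.] ctr [ 0.3561 -0.0234] size 0.019 0.01 yaw -85.1
dark 1159 px [31. 85.] ctr [ 0.4509 -0.4647] size 0.133 0.048 yaw 170.3
dark 901 px [316. 114.] ctr [ 0.4542 -0.2301] size 0.062 0.015 yaw -175.6
dark 2142 px [126. 118.] ctr [ 0.4707 -0.3891] size 0.07 0.031 yaw -85.1
[28 32 11  3 25] [267.8 173.2] [0.60067728 0.28976726 0.093     ] [153.28 149.24 140.96]
[24 35  7  4 21] [261.61904762 176.9047619 ] [0.5800877  0.30839716 0.093     ] [141.23809524 136.0952381  127.        ]
[ 23  39  34  14 215] [277.1627907  185.33023256] [0.56174208 0.24069945 0.093     ] [124.51162791 120.82790698 110.43255814]
[49 53  8  3 13] [287.38461538 193.69230769] [0.53887762 0.19355493 0.093     ] [141.61538462 130.69230769 118.38461538]
[81 72  8  3 17] [319.41176471 213.29411765] [0.49393022 0.05624475 0.093     ] [99.23529412 91.76470588 81.64705882]
70
172 104 101 104 118 136 143 130 107 129 166 173 172 181 187 192 196 192 183 181 18
[... 3255 characters left out ...]
34 134 134 131 128 130
196 146 145 144 144 145 145 143 141 140 139 135 134 134 134 135 138 140 140 143 147 154 166 171 161 142 143 146 144 143 143 142 137 134 135
197 146 146 145 145 145 146 146 145 145 144 142 143 144 143 143 144 144 142 142 142 142 145 144 143 142 145 146 146 145 145 145 144 142 143
198 146 146 147 146 146 147 147 146 145 146 145 146 147 146 146 146 145 144 145 145 144 144 142 144 146 146 146 146 145 146 146 145 145 146
199 145 145 146 145 145 145 146 145 145 146 147 147 147 147 147 146 146 145 145 145 146 146 146 146 147 147 147 147 147 148 147 146 145 146[ WARN:0@3.505] global loadsave.cpp:1063 imwrite_ Unsupported depth image for selected encoder is fallbacked to CV_8U.
```

The thick weight shows on the pan in the top view, with its handle along row 184 out to column 290. The thin weight's axis is at (0.5175,-0.2245), as expected, so I'll pick it up.

Emit:
move_arm(moves=[[[0, 0, -0.05, 0, 100], [0, 0, -0.1, 0, 100], [0, 0, -0.135, 0, 100], [0, 0, -0.148, 0, 100], [0, 0, -0.152, 0, 100]]])

```text
clock: 17.85
eef_pos: [0.5192, -0.222, 0.0068]
tool_rot: [-0.044, 0.999, 0.0, -0.0]
ft_force: [0.5, 0.5, 0.8]
grip_width: 0.0854
grasp_force: 0.0
```

Emit:
move_arm(moves=[[[0, 0, 0, 0, 85], [0, 0, 0, 0, 75], [0, 0, 0, 0, 65], [0, 0, 0, 0, 55], [0, 0, 0, 0, 50]]])

```text
clock: 18.48
eef_pos: [0.5208, -0.2235, 0.0092]
tool_rot: [-0.044, 0.999, -0.001, 0.002]
ft_force: [-0.1, -0.5, 5.4]
grip_width: 0.0595
grasp_force: 63.9
```

Emit:
move_arm(moves=[[[0, 0, 0.015, 0, 45], [0, 0, 0.03, 0, 45], [-0.03, -0.003, 0.03, 0, 45], [-0.06, -0.006, 0.03, 0, 45], [-0.074, -0.007, 0.026, 0, 45]]])

```text
clock: 19.1
eef_pos: [0.4442, -0.2296, 0.0337]
tool_rot: [-0.044, 0.999, -0.0, 0.0]
ft_force: [0.2, -0.4, -1.8]
grip_width: 0.0593
grasp_force: 65.5
```

Emit:
move_arm(moves=[[[0, 0, 0, 0, 45], [0, 0, -0.004, 0, 45], [0, 0, -0.007, 0, 45], [0, 0, -0.007, 0, 45]]])

```text
clock: 19.6
eef_pos: [0.4466, -0.2297, 0.0272]
tool_rot: [-0.044, 0.999, -0.001, 0.001]
ft_force: [-2.6, 1.7, 8.7]
grip_width: 0.0597
grasp_force: 66.7
```

Its lifted weight is 1.8 N, so this is the thin one, and it now rests on the tray top. I'll release and measure its handle.

Emit:
move_arm(moves=[[[0, 0, 0.001, 0, 80], [0, 0, 0.001, 0, 90], [0, 0, 0.001, 0, 90], [0, 0, 0.03, 0, 90], [0, 0, 0.083, 0, 90]]])

```text
clock: 20.23
eef_pos: [0.4431, -0.2284, 0.1074]
tool_rot: [-0.044, 0.999, 0.002, -0.003]
ft_force: [0.3, -0.4, 0.3]
grip_width: 0.077
grasp_force: 0.0
```

```bash
python3 shot.py w10; python3 det.py .065
```

```text
[ 0.44313607 -0.22844664  0.10739557] [-0.04387535  0.99903242  0.0015193  -0.00262267] [-0.48  0.31 -0.17  1.1   0.   -0.56] 20.225
dark 5143 px [412.  28.] ctr [ 0.3233 -0.1817] size 0.087 0.03 yaw -85.0
dark 2371 px [594.  47.] ctr [ 0.3243 -0.071 ] size 0.056 0.015 yaw -0.1
dark 2421 px [317. 118.] ctr [ 0.3802 -0.2338] size 0.063 0.021 yaw -172.5
dark 7839 px [ 72. 174.] ctr [ 0.4304 -0.3916] size 0.12 0.089 yaw 170.7
```

Emit:
move_arm(moves=[[[-0.035, -0.003, 0, 0, 60], [-0.072, -0.006, 0, 0, 50], [-0.072, -0.006, -0.03, 0, 50], [-0.072, -0.006, -0.06, 0, 50], [-0.072, -0.006, -0.075, 0, 50]]])

```text
clock: 20.9
eef_pos: [0.3721, -0.235, 0.0323]
tool_rot: [-0.044, 0.999, 0.001, -0.001]
ft_force: [0.1, 0.7, 0.2]
grip_width: 0.0425
grasp_force: 0.0
```

Emit:
move_arm(moves=[[[0, 0, 0, 0, 30], [0, 0, 0, 0, 10], [0, 0, 0, 0, 5], [0, 0, 0, 0, 5], [0, 0, 0, 0, 5]]])

```text
clock: 21.52
eef_pos: [0.3734, -0.2357, 0.0342]
tool_rot: [-0.044, 0.999, -0.0, 0.0]
ft_force: [-0.7, -0.3, 0.4]
grip_width: 0.0133
grasp_force: 58.7
```

Emit:
move_arm(moves=[[[0, 0, 0.03, 0, 5], [0, 0.02, 0.07, 0, 5], [0, 0.06, 0.095, 0, 5], [0, 0.11, 0.1, 0, 5], [0.005, 0.165, 0.1, -5, 5]]])

```text
clock: 22.15
eef_pos: [0.3784, -0.0693, 0.1346]
tool_rot: [0.002, 1.0, -0.0, 0.001]
ft_force: [1.0, 0.2, -2.0]
grip_width: 0.0132
grasp_force: 58.8
```

Emit:
move_arm(moves=[[[0.01, 0.055, 0, -5, 5], [0.02, 0.11, 0, -12, 5], [0.02, 0.165, 0, -20, 5], [0.02, 0.22, 0, -28, 5], [0.02, 0.275, 0, -36, 5]]])

```text
clock: 22.78
eef_pos: [0.3977, 0.2065, 0.1338]
tool_rot: [0.311, 0.95, 0.0, 0.0]
ft_force: [1.1, -1.3, -2.5]
grip_width: 0.0132
grasp_force: 58.8
```

Emit:
move_arm(moves=[[[0.02, 0.05, 0, -4, 5], [0.04, 0.1, 0, -4, 5], [0.06, 0.14, -0.01, -4, 5], [0.076, 0.158, -0.02, -4, 5], [0.076, 0.158, -0.02, -4, 5]]])

```text
clock: 23.4
eef_pos: [0.4737, 0.3635, 0.1118]
tool_rot: [0.341, 0.94, -0.001, -0.001]
ft_force: [-0.7, -0.6, -2.4]
grip_width: 0.0131
grasp_force: 58.9
```

```bash
python3 - <<'E'
from workcell import monitor
from h import *
o=monitor.get_obs();t=R.from_quat(o["tool_rot"]).as_matrix();print(o["eef_pos"],"slot yaw",np.degrees(np.arctan2(-t[1,0],-t[0,0])),o["ft_force"],o["joint_pos"].round(2))
d=np.array([np.cos(np.arctan2(-t[1,0],-t[0,0])),np.sin(np.arctan2(-t[1,0],-t[0,0]))]);ax=o["eef_pos"][:2]+.0705*d;r=np.array([.574,.2805])-ax
print("axis",ax,"along",r@d,"lateral",r@[-d[1],d[0]],"d",d,"underside",o["eef_pos"][2]+.0188)
E
```

```text
[0.47373002 0.363458   0.11178909] slot yaw -39.896061160422114 [-0.73570841 -0.56311673 -2.36683135] [0.65 0.48 0.12 1.21 0.   1.35]
axis [0.52781828 0.31823952] along 0.05963705683533482 lateral 0.0006667051717692551 d [ 0.76720925 -0.64139689] underside 0.13058908786660384
```

Emit:
move_arm(moves=[[[0, 0, -0.015, 0, 5], [0, 0, -0.029, 0, 5], [0.008, -0.006, -0.03, 0, 5], [0.015, -0.013, -0.03, 0, 5], [0.023, -0.019, -0.03, 0, 5]]])

```text
clock: 24.02
eef_pos: [0.4978, 0.3434, 0.0845]
tool_rot: [0.342, 0.94, 0.001, -0.0]
ft_force: [-1.4, 2.5, -2.2]
grip_width: 0.0128
grasp_force: 59.0
```

Emit:
move_arm(moves=[[[0.006, -0.005, 0, 0, 5], [0.012, -0.01, 0, 0, 5], [0.017, -0.014, 0, 0, 5], [0.021, -0.0175, 0, 0, 5], [0.023, -0.019, 0, 0, 5]]])

```text
clock: 24.65
eef_pos: [0.5191, 0.325, 0.0836]
tool_rot: [0.342, 0.94, 0.0, -0.001]
ft_force: [-4.6, 3.4, -1.4]
grip_width: 0.0128
grasp_force: 59.0
```

Emit:
move_arm(moves=[[[0.001, -0.001, 0, 0, 5], [0.002, -0.0015, 0, 0, 5], [0.0025, -0.002, 0, 0, 5], [0.0025, -0.002, 0, 0, 5]]])

```text
clock: 25.15
eef_pos: [0.519, 0.3243, 0.0831]
tool_rot: [0.34, 0.94, 0.0, -0.004]
ft_force: [-8.6, 5.5, -1.6]
grip_width: 0.0131
grasp_force: 59.1
```

Emit:
move_arm(moves=[[[-0.002, 0.0015, 0, 0, 5], [-0.003, 0.0025, 0, 0, 5], [-0.003, 0.0025, 0, 0, 5], [-0.003, 0.0025, 0, 0, 5]]])

```text
clock: 25.65
eef_pos: [0.5191, 0.3252, 0.0837]
tool_rot: [0.342, 0.94, 0.0, -0.001]
ft_force: [-4.4, 3.1, -2.2]
grip_width: 0.013
grasp_force: 58.9
```

```bash
python3 - <<'E'
from workcell import monitor,vision
from h import *
import cv2
o=monitor.get_obs();t=R.from_quat(o["tool_rot"]).as_matrix();y=np.arctan2(-t[1,0],-t[0,0]);print(o["eef_pos"],"slot yaw",np.degrees(y),o["ft_force"],o["ft_torque"],"tool z",t[:,2])
c=vision.camera("wrist");cv2.imwrite("pics/w11.png",c["color"][:,:,::-1])
s=vision.camera("scene")["color"];cv2.imwrite("pics/scene2.png",s[:,:,::-1])
def pr(n,p):
    f_,cx,cy,e,q=K[n];c=R.from_quat(q).inv().apply(np.array(p)-e);return np.round([cx+f_*c[0]/-c[2],cy+f_*c[1]/c[2]],1)
for z in(.075,.093,.105,.15,.2):print(z,pr("scene",[.574,.2805,z]),pr("top",[.574,.2805,z]))
g=s.mean(2)
a=cv2.imread("pics/scene1.png").mean(2)
u,v=[int(k) for k in pr("scene",[.574,.2805,.093])]
print("before");[print(r,' '.join('%3d'%x for x in a[r,u-16:u+18])) for r in range(v-24,v+12,2)]
print("now");[print(r,' '.join('%3d'%x for x in g[r,u-16:u+18])) for r in range(v-24,v+12,1)]
E
```

```text
[0.51914935 0.32524676 0.08371708] slot yaw -39.95719509087753 [-4.35168779  3.07007464 -2.15159138] [0.74187941 0.91336884 0.14243884] tool z [-9.31884337e-04  5.17548584e-04 -9.99999432e-01]
0.075 [281.6 184.2] [268.7 181.7]
0.093 [281.5 180.2] [268.1 180. ]
0.105 [281.5 177.6] [267.7 178.9]
0.15 [281.3 167.4] [266.2 174.5]
0.2 [281.1 155.8] [264.5 169.3]
before
156 141 142 142 141 142 142 141 142 142 141 140 140 140 140 140 137 133 123 124 135 139 141 139 140 139 141 140 142 142 140 141 141 140 140
158 141 141 142 143 142 142 141 142 141 141 141 140 140 141 141 139 134 127 129 136 139 140 140 140 140 141 140 141 140 140 140 141 139 141
160 143 143 142 141 142 143 141 141 141 140 140 141 140 141 140 136 128 118 126 136 139 140 141 140 140 140 139 140 140 139 141 140 141 140
162 168 163 155 150 144 142 142 140 141 141 140 140 140 140 140 136 126 117 125 136 138 140 141 140 141 141 140 141 141 141 139 140 141 140
164 187 184 179 171 154 143 142 142 141 140 140 140 140 140 139 135 126 119 126 136 140 141 139 141 141 141 141 139 140 140 141 141 140 140
166 194 183 168 151 144 142 141 1
[... 6130 characters left out ...]

187 114 114 116 115 115 114 114 114 113 114 114 114 113 114 115 116 119 125 137 151 161 166 162 153 145 152 168 174 172 160 139 114  89  64
188 116 116 114 115 115 113 115 114 114 113 114 113 113 115 115 118 126 142 159 171 173 170 169 170 166 170 179 185 187 184 179 169 153 127
189 114 114 115 114 115 115 114 114 113 114 114 114 114 114 117 126 142 160 176 181 179 179 178 179 179 180 187 197 203 209 215 218 217 202
190 114 114 114 114 115 114 114 114 114 114 113 116 115 116 123 138 160 173 181 184 183 182 180 181 181 183 196 211 219 226 233 238 240 237
191 113 114 115 114 115 112 113 114 115 115 115 114 115 120 134 156 171 179 183 182 179 176 173 176 177 180 192 207 216 221 230 239 243 245
```

The scene image rows show the rod shifted about 6 px to the right, so the thin disc's rim is pushing the hanger instead of taking the rod into its slot. I'll back off gently, let it settle and measure the rod again.

Emit:
move_arm(moves=[[[-0.006, 0.005, 0, 0, 5], [-0.014, 0.012, 0, 0, 5], [-0.024, 0.02, 0, 0, 5], [-0.036, 0.03, 0, 0, 5], [-0.05, 0.042, 0, 0, 5]]])

```text
clock: 26.38
eef_pos: [0.4688, 0.368, 0.084]
tool_rot: [0.342, 0.94, 0.0, 0.0]
ft_force: [-0.0, -0.4, -2.6]
grip_width: 0.0132
grasp_force: 59.0
```

Emit:
move_arm(moves=[[[-0.01, 0.008, 0.003, 0, 5], [-0.01, 0.008, 0.003, 0, 5], [-0.01, 0.008, 0.003, 0, 5], [-0.01, 0.008, 0.003, 0, 5], [-0.01, 0.008, 0.003, 0, 5]]])

```text
clock: 27.0
eef_pos: [0.46, 0.3746, 0.0867]
tool_rot: [0.342, 0.94, -0.0, 0.0]
ft_force: [-0.4, -0.4, -0.9]
grip_width: 0.0129
grasp_force: 59.0
```

```bash
cat > rod.py <<'E'
from workcell import monitor,vision
from h import *
import cv2,sys
def pr(n,p):
    f_,cx,cy,e,q=K[n];c=R.from_quat(q).inv().apply(np.array(p)-e);return np.array([cx+f_*c[0]/-c[2],cy+f_*c[1]/c[2]])
def rodcol(g,lo=273,hi=296):
    out=[]
    for z in(.12,.13,.14,.15,.16,.17,.18,.19,.2,.21,.22):
        u,v=pr("scene",[.574,.2805,z]);r=int(round(v));a=g[r,lo:hi].astype(float);b=np.median(a);w=np.clip(b-a-6,0,None)
        k=int(np.argmax(w));s=slice(max(k-2,0),k+3);x=lo+(np.arange(len(a))[s]*w[s]).sum()/max(w[s].sum(),1e-6)
        J=(pr("scene",[.584,.2805,z])-pr("scene",[.574,.2805,z]))[0]/.01
        out.append((z,round(x,1),round(x-u,2),round(.574+(x-u)/J,4)))
    return out
if __name__=="__main__":
    o=monitor.get_obs();print(o["clock"],o["eef_pos"],o["ft_force"],o["grip_width"])
    s=vision.camera("scene")["color"];cv2.imwrite("pics/%s.png"%sys.argv[1],s[:,:,::-1])
    t=vision.camera("top")["color"];cv2.imwrite("pics/t%s.png"%sys.argv[1],t[:,:,::-1])
    for n in("scene0","scene1","scene2",sys.argv[1]):
        print(n,[(a,d) for a,b,c,d in rodcol(cv2.imread(f"pics/{n}.png").mean(2))])
E
python3 rod.py scene3
```

```text
27.0 [0.4599561  0.37460165 0.08671168] [-0.39350828 -0.44908301 -0.92922999] 0.012886954333436725
scene0 [(0.12, np.float64(0.6365)), (0.13, np.float64(0.6389)), (0.14, np.float64(0.5369)), (0.15, np.float64(0.5369)), (0.16, np.float64(0.5371)), (0.17, np.float64(0.5372)), (0.18, np.float64(0.5366)), (0.19, np.float64(0.5385)), (0.2, np.float64(0.6348)), (0.21, np.float64(0.6346)), (0.22, np.float64(0.6349))]
scene1 [(0.12, np.float64(0.5805)), (0.13, np.float64(0.5805)), (0.14, np.float64(0.5806)), (0.15, np.float64(0.5774)), (0.16, np.float64(0.5775)), (0.17, np.float64(0.5777)), (0.18, np.float64(0.5782)), (0.19, np.float64(0.5797)), (0.2, np.float64(0.5801)), (0.21, np.float64(0.5795)), (0.22, np.float64(0.5836))]
scene2 [(0.12, np.float64(0.6081)), (0.13, np.float64(0.6071)), (0.14, np.float64(0.6042)), (0.15, np.float64(0.6012)), (0.16, np.float64(0.5969)), (0.17, np.float64(0.5967)), (0.18, np.float64(0.5926)), (0.19, np.float64(0.5906)), (0.2, np.float64(0.5882)), (0.21, np.float64(0.585)), (0.22, np.float64(0.5864))]
scene3 [(0.12, np.float64(0.5805)), (0.13, np.float64(0.5802)), (0.14, np.float64(0.5389)), (0.15, np.float64(0.5774)), (0.16, np.float64(0.5774)), (0.17, np.float64(0.5777)), (0.18, np.float64(0.5786)), (0.19, np.float64(0.5804)), (0.2, np.float64(0.5796)), (0.21, np.float64(0.5798)), (0.22, np.float64(0.5833))]
```

The rod hangs vertically again and the thick weight is still in place. The scene view puts the rod at x≈0.579. The pushed-rod geometry agrees with that: my approach line was about 4 mm off to one side. I'll shift sideways and go in again.

Emit:
move_arm(moves=[[[0.0026, 0.0031, -0.002, 0, 5], [0.01, -0.003, -0.002, 0, 5], [0.018, -0.01, -0.002, 0, 5], [0.026, -0.017, -0.002, 0, 5], [0.0333, -0.0226, -0.002, 0, 5]]])

```text
clock: 27.72
eef_pos: [0.4936, 0.3516, 0.0848]
tool_rot: [0.342, 0.94, -0.0, 0.0]
ft_force: [0.5, 0.4, -1.9]
grip_width: 0.0132
grasp_force: 59.0
```

Emit:
move_arm(moves=[[[0.003, -0.0025, 0, 0, 5], [0.0061, -0.0051, 0, 0, 5], [0.0092, -0.0077, 0, 0, 5], [0.0123, -0.0103, 0, 0, 5], [0.0123, -0.0103, 0, 0, 5]]])

```text
clock: 28.35
eef_pos: [0.5053, 0.342, 0.0848]
tool_rot: [0.342, 0.94, 0.0, 0.0]
ft_force: [-0.5, -1.1, -3.0]
grip_width: 0.0132
grasp_force: 59.0
```

```bash
python3 rod.py scene4|grep -v scene[0-2]
```

```text
28.35 [0.50529994 0.34204217 0.08481168] [-0.52725574 -1.06346554 -3.01445994] 0.013180864559971051
scene4 [(0.12, np.float64(0.5815)), (0.13, np.float64(0.5804)), (0.14, np.float64(0.5807)), (0.15, np.float64(0.5772)), (0.16, np.float64(0.5773)), (0.17, np.float64(0.5776)), (0.18, np.float64(0.578)), (0.19, np.float64(0.5798)), (0.2, np.float64(0.5798)), (0.21, np.float64(0.5797)), (0.22, np.float64(0.584))]
```

The rod is still vertical with the disc 25 mm from home, so it is inside the slot. I'll continue.

Emit:
move_arm(moves=[[[0.0046, -0.0038, 0, 0, 5], [0.0092, -0.0077, 0, 0, 5], [0.0138, -0.0115, 0, 0, 5], [0.0169, -0.0141, 0, 0, 5], [0.0184, -0.0154, 0, 0, 5]]])

```text
clock: 29.08
eef_pos: [0.5238, 0.3264, 0.0848]
tool_rot: [0.342, 0.94, -0.0, -0.0]
ft_force: [-0.3, -0.6, -2.3]
grip_width: 0.013
grasp_force: 59.0
```

Emit:
move_arm(moves=[[[0.001, -0.0008, 0, 0, 5], [0.002, -0.0017, 0, 0, 5], [0.002, -0.0017, 0, 0, 5]]])

```text
clock: 29.45
eef_pos: [0.5255, 0.325, 0.0848]
tool_rot: [0.342, 0.94, -0.0, 0.0]
ft_force: [0.4, 0.1, -2.4]
grip_width: 0.0133
grasp_force: 59.0
```

```bash
python3 rod.py scene5|grep -v scene[0-2]
```

```text
29.45 [0.52554104 0.32504043 0.08483018] [ 0.38191885  0.12445932 -2.38752693] 0.01334280934243532
scene5 [(0.12, np.float64(0.5816)), (0.13, np.float64(0.5806)), (0.14, np.float64(0.5806)), (0.15, np.float64(0.5771)), (0.16, np.float64(0.5775)), (0.17, np.float64(0.5775)), (0.18, np.float64(0.5777)), (0.19, np.float64(0.5798)), (0.2, np.float64(0.58)), (0.21, np.float64(0.58)), (0.22, np.float64(0.5839))]
```

Emit:
move_arm(moves=[[[0.001, -0.0008, 0, 0, 5], [0.002, -0.0017, 0, 0, 5], [0.003, -0.0025, 0, 0, 5], [0.0038, -0.0032, 0, 0, 5], [0.0038, -0.0032, 0, 0, 5]]])

```text
clock: 30.18
eef_pos: [0.5295, 0.3222, 0.0849]
tool_rot: [0.342, 0.94, 0.0, -0.0]
ft_force: [-0.8, 2.1, -1.6]
grip_width: 0.013
grasp_force: 59.0
```

```bash
python3 rod.py scene6|grep -v scene[0-2]
```

```text
30.175 [0.52948039 0.32223978 0.08492463] [-0.75673404  2.13883845 -1.59468721] 0.013040082168019685
scene6 [(0.12, np.float64(0.5859)), (0.13, np.float64(0.5839)), (0.14, np.float64(0.5385)), (0.15, np.float64(0.5828)), (0.16, np.float64(0.5843)), (0.17, np.float64(0.5847)), (0.18, np.float64(0.5789)), (0.19, np.float64(0.5778)), (0.2, np.float64(0.5789)), (0.21, np.float64(0.5795)), (0.22, np.float64(0.5374))]
```

The rod touches the slot's inner end. I'll back off about 3 mm and lower onto the thick weight.

Emit:
move_arm(moves=[[[-0.0025, 0.002, 0, 0, 5], [-0.0025, 0.002, -0.003, 0, 5], [-0.0025, 0.002, -0.006, 0, 5], [-0.0025, 0.002, -0.008, 0, 5], [-0.0025, 0.002, -0.008, 0, 5]]])

```text
clock: 30.9
eef_pos: [0.5267, 0.3236, 0.0765]
tool_rot: [0.342, 0.94, -0.0, -0.0]
ft_force: [0.4, -0.4, -1.5]
grip_width: 0.0131
grasp_force: 59.1
```

Emit:
move_arm(moves=[[[0, 0, -0.001, 0, 5], [0, 0, -0.002, 0, 5], [0, 0, -0.003, 0, 5], [0, 0, -0.003, 0, 5]]])

```text
clock: 31.4
eef_pos: [0.527, 0.3239, 0.074]
tool_rot: [0.342, 0.94, 0.0, 0.0]
ft_force: [-0.4, -0.4, 0.4]
grip_width: 0.013
grasp_force: 59.3
```

Emit:
move_arm(moves=[[[0, 0, -0.0005, 0, 15], [0, 0, -0.0005, 0, 25], [0, 0, -0.0005, 0, 35], [0, 0, -0.0005, 0, 45], [0, 0, -0.0005, 0, 50]]])

```text
clock: 32.02
eef_pos: [0.5269, 0.3238, 0.0733]
tool_rot: [0.342, 0.94, 0.0, -0.0]
ft_force: [-0.7, -0.1, 0.7]
grip_width: 0.0431
grasp_force: 0.0
```

Emit:
move_arm(moves=[[[-0.008, 0.006, 0, 0, 50], [-0.025, 0.02, 0, 0, 50], [-0.06, 0.045, 0.01, 0, 60], [-0.1, 0.05, 0.05, 0, 80], [-0.14, 0.02, 0.09, 0, 80]]])

```text
clock: 32.65
eef_pos: [0.3851, 0.3468, 0.1629]
tool_rot: [0.34, 0.941, 0.0, -0.0]
ft_force: [0.2, 0.1, 1.0]
grip_width: 0.0683
grasp_force: 0.0
```

Emit:
move_arm(moves=[[[0, -0.05, 0.02, 0, 80], [0, -0.1, 0.04, 0, 80], [0, -0.16, 0.05, 0, 80], [0, -0.22, 0.05, 0, 80], [0, -0.28, 0.05, 0, 80]]])

```text
clock: 33.28
eef_pos: [0.387, 0.064, 0.2128]
tool_rot: [0.341, 0.94, 0.001, 0.001]
ft_force: [1.0, 0.8, -0.1]
grip_width: 0.0682
grasp_force: 0.0
```

```bash
python3 rod.py scene7|grep -v scene[0-2]; python3 - <<'E'
import cv2,numpy as np
g=cv2.imread("pics/tscene7.png").mean(2)
for r in range(166,200):print(r,' '.join('%3d'%v for v in g[r,252:294]))
s=cv2.imread("pics/scene7.png").mean(2)
print("scene")
for r in range(168,194):print(r,' '.join('%3d'%v for v in s[r,262:306]))
E
```

```text
33.275 [0.38703186 0.06399426 0.21275565] [ 1.00581674  0.76138982 -0.10716363] 0.06815785615851284
scene7 [(0.12, np.float64(0.5815)), (0.13, np.float64(0.5809)), (0.14, np.float64(0.5806)), (0.15, np.float64(0.5777)), (0.16, np.float64(0.5771)), (0.17, np.float64(0.5775)), (0.18, np.float64(0.5779)), (0.19, np.float64(0.5785)), (0.2, np.float64(0.5798)), (0.21, np.float64(0.5798)), (0.22, np.float64(0.5839))]
166 149 149 149 148 149 148 146 136 113 104 105 105 112 138 179 200 203 203 203 203 202 201 196 187 182 180 181 183 183 184 188 197 199 199 200 202 203 199 183 150 144 146
167 150 149 150 149 149 148 143 131 110 101 101 104 107 149 191 203 204 203 203 202 202 199 189 184 184 184 184 184 186 188 187 188 190 189 193 201 202 197 177 151 147 148
168 151 150 150 150 149 145 133 115 103 103 116 130 117 152 192 202 202 202 201 202 202 198 187 184 184 184 184 185 189 195 192 191 191 191 195 201 199 188 163 145 146 147
169 150 150 148 149 147 139 118 104 101 109 136 154 123 137 182 196 197 195 194 195 199 198 191 185 184 184 184 185 191 199 200 200 200 200 202 200 189 169 141 127 140 1
[... 9148 characters left out ...]
 184 184 184 185 185 184 186 185 185 185 184 184 183 182 182 182 181 180 182 178 170 158 139 124 109  86  63  71 118 186 232 243 245 247 245 238 207 152 122 113
191 184 185 183 185 184 183 184 184 184 185 185 186 186 184 185 185 184 184 182 183 182 183 182 178 171 168 167 173 173 153 134 135 163 214 240 247 248 247 244 230 180 126 108 103
192 186 186 185 185 184 185 184 184 184 185 185 185 185 184 185 187 188 189 190 185 181 179 179 174 169 170 180 200 214 212 209 210 220 235 244 247 247 246 242 223 172 124 103 100
193 189 187 188 186 184 186 184 185 185 186 185 182 179 181 184 190 194 200 201 187 179 178 175 173 171 173 181 197 215 226 232 238 241 244 246 245 243 242 237 224 194 160 138 135
```

Both handles are visible: the thin one towards the robot's left, the thick one to its right. The rod is vertical, everything is at rest and the gripper is clear, so I'll hand the job in.

```bash
python3 -c "
from workcell import job
print(job.job_done())"
```

```text
the job is handed in; nothing more can be done
None
```

I hung both weights on the hanger and handed the job in at about 33 s: the thick one on the pan, the thin one on top with its slot about 130° away. My first try with the thin weight missed its slot and pushed the hanger about 30 mm until I backed off; it then hung straight again. The final positions come from contact forces and camera pixel values, not a last viewed picture, and the judge returned no result.

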